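# Spin the tomato basket dry and park its tab over the spout

## Robot

A 6-joint arm with a two-finger parallel gripper is mounted at the origin on the work surface. World frame = base frame: x ahead of the robot, y to its left, z up, the work surface at z = 0. Lengths are in m, angles in degrees, forces in N, time in s.
With the tool pointing down it reaches from about 0.4 to 0.825 m from the base axis. Payload 7 kg.
Tool frame: the origin (TCP) lies between the finger pads, 19 mm behind the fingertips; this is the grasp point; z points along the fingers, y is the line along which they close (so a half turn about z gives the same grasp; the last joint's range is limited). The gripper opens to 88 mm and grips with 3 to 60 N. Pads are 19 mm wide; open, the fingers measure 130 mm over their backs; the gripper's body (78 mm by 193 mm) begins 47 mm behind the grasp point.
Start: joints at [93.57, 20.546, 0.682, 0, -70.136, -16.507], TCP at [0.151, 0.658, 0.245] pointing down, gripper open.
Joint ranges: [-176.03, 176.03], [-82.01, 121.73], [-58.28, 71.71], [-173.87, 95.51], [-174.79, -0.11], [-173.66, 173.66]. Speed limits (degrees/s): [136.94, 136.94, 172.46, 180, 180, 180].

## Interface

Orientations are given as [roll, pitch, yaw] about the fixed x, y, z axes, in that order (R = Rz(yaw) Ry(pitch) Rx(roll)).
In Python, from plant import ctrl gives the robot as it stands.
- The arm moves only by the tool move_arm, never from a script. Its argument "motion" is a list of rows, each a list of 3 entries, a list of its own where there are three numbers: the shift along the tool's x, y, z in mm, then the turn, a rotation vector about the tool's x, y, z in degrees, then the closure, from 0 (fully open) to 1 (shut). A call has 1 to 10 rows; each row is the pose to reach, as a shift and turn from the pose commanded when the call began, along the tool's axes at that moment; what a row does not reach only later rows make up. A row lasts 1/12 s, in which the tool goes at most 41.7 mm and 7.16 degrees, less where a joint would pass 70% of its speed; a pose out of reach is approached as far as the arm can. A call with a gripper value outside its range is refused whole. The fingers move at their own pace and stop on an object; the grip force is fixed at half the most. Time passes only in rows, so rows that repeat a pose let the fingers close. It gives the time, the measured TCP pose, the force, the opening and the grip force at its end, in the units of the state.
- ctrl.get_obs(): the state, without advancing time (a new reading comes with each control period).
- ctrl.snapshot(name): name is "scene" or "top" or "wrist"; returns a dict with "color" (384x512x3 uint8, blue, green, red), "camera_matrix" (3x3 intrinsics, pixels), "cam_to_world" (4x4, takes a point from camera to world coordinates). Camera axes: x right, y up, looking along -z (the intrinsics and any distortion apply to the point x, -y, -z); pixel columns grow to the right and rows downward; lengths in m; the calibration is good to about 2 mm. A picture is of the moment at which its call begins. There is no depth.
- ctrl.close_job(): hands the job in; it is judged then, once.
The state is a dict: "clock": time; "joint_pos": joint angles; "qvel": joint speeds; "tau": joint torques, N m; "tool_pos": TCP position; "orientation": TCP orientation; "force": force on the tool from outside, world axes, zero at the start; "moment": the same for the moment, N m; "opening": finger opening in m; "gripper_force": force on a finger pad.
Only numpy, scipy, OpenCV 4.12 (cv2) and the standard library are available. Lean on these libraries where they do the work, as an engineer would, in place of code of your own. Each camera call takes 0.05 s, during which the arm holds its last target. There are 200 camera calls.

## Task

Spin the washed cherry tomatoes in the salad spinner by its crank: turn the basket counter-clockwise (seen from above) at about 24 turns a minute, between 20 and 28, for 8 seconds without a break, and never let it go over 32 turns a minute. Then, still using only the crank, bring the basket to a standstill with its lifting tab right over the bowl's pouring spout, and let go of the crank. Do not touch the basket or tab, and leave the things around it where they stand.

Things in the scene. Friction and masses are not known exactly. Their poses are not given: they have to be found in the camera images.
- spinner: open salad spinner bowl, white plastic, 248 mm wide and 100 mm high, held fast on the table; origin at the centre of its underside, z up along the spin axis. A 44 mm wide pouring spout sticks out horizontally in its -x direction to 180 mm from the axis. The crank hub stands on the axis above the basket (top 173 mm above the table)
- axis (a point): point on the vertical spin axis, 205 mm above the table, at the height at which the crank's knob is best held
- spout (a point): the mark: point above the bowl's spout, 148 mm from the axis and 114 mm above the table, where the middle of the tab must stop
- basket: grey slatted basket with tomatoes that turns in the bowl; 260 mm wide flange, 115 mm above the table, closed cone in the middle; origin on the spin axis at table height, turns with the basket about z. Basket and load together about 1.25 kg, moment of inertia about the axis about 0.013 kg m2 (both can be 30 % lower or 40 % higher from load to load)
- tab (a point): middle of the basket's lifting tab, a grey tongue 36 mm wide (tangentially) that sticks out over the bowl's rim to 170 mm from the axis; the point lies 148 mm from the axis, 114 mm above the table, and turns with the basket
- spin (a joint): turning angle of the basket against the bowl, rad, positive counter-clockwise from above, without stops and counted through over full turns; 0 (or any multiple of 2 pi) has the tab right over the spout. Bearing: drag 0.003 N m s/rad plus dry friction of 0.006 N m, so at a standstill the basket only starts once the crank goes faster than about 0.6 rad/s
- knob (a point): middle of the crank's black upright knob, a cylinder 30 mm in diameter and 52 mm high (176 to 228 mm above the table; this point at 205 mm) on the crank arm 60 mm from the spin axis; grip it from above with the tool pointing down. The knob turns freely on its pin, so the hand can go round in a circle of 60 mm radius about the axis without turning.
- crank: white crank, arm 60 mm; origin on the spin axis at table height, +x along the arm. Turns endlessly either way. It drives the basket only through a slipping fluid coupling: torque on the basket = 0.010 N m s/rad times (crank speed minus basket speed). So the basket lags by about 1 s, runs at about two thirds of the crank's speed, and coasts on when the crank stops
- bowl: white ceramic bowl, 130 mm wide, 60 mm high, loose; bystander; origin at the centre of its underside
- mug: blue ceramic mug, 80 mm wide, 95 mm high, loose; bystander; origin at the centre of its underside
- mill: wooden pepper mill, 56 mm wide, 165 mm high, loose; bystander; origin at the centre of its underside

How it is judged:
By the outcome, as a careful person would: the job done as asked, in the order asked, and still so for the second after the job is handed in, with the robot touching nothing.
It also fails if it takes over 64 s, if anything falls off the work surface, if the arm or the gripper's body presses on something with over 40 N, if the wrist force passes 120 N, or if a joint passes its speed limit or range.

## Working session

There is one attempt and no reset: what is moved stays moved. The work goes in short steps, Python scripts to look and compute and a tool call to move; the robot and the scene stay as the last step left them, time stands still between calls to the robot, and variables do not carry over. Pictures are saved under pics/ and viewed, at most 10 in all, crops included, and the job is handed in when it is done.

Besides the shell and the picture viewer there is one more tool, called after "Request:" by a JSON object that holds its "fn" and its "kwargs". move_arm: Moves the arm, as the interface text tells. Its arguments: {"type":"object","properties":{"motion":{"type":"array"}},"required":["motion"]}

```bash
mkdir -p pics; ls; python3 - <<'E'
from plant import ctrl
import cv2,numpy as np
o=ctrl.get_obs();print({k:np.round(v,4).tolist() for k,v in o.items()})
for n in("top","scene"):
    s=ctrl.snapshot(n);cv2.imwrite(f"pics/{n}0.png",s["color"]);np.savez(f"{n}0.npz",**s)
    print(n,s["camera_matrix"].round(2).tolist(),s["cam_to_world"].round(4).tolist(),s.keys())
E
```

```text
pics
{'clock': 0.0, 'joint_pos': [93.5712, 20.5931, 0.6339, -0.0213, -70.1364, -16.5044], 'qvel': [0.0175, 0.0599, 0.075, -0.0279, -0.1039, 0.0726], 'tau': [0.0005, -58.271, 29.305, 6.9969, 0.0069, -0.0002], 'tool_pos': [0.151, 0.6574, 0.2444], 'orientation': [179.9026, -0.0079, -12.9405], 'force': [-0.8928, 0.7088, -0.0954], 'moment': [0.0204, -0.0058, 0.0047], 'gripper_force': 0.0, 'opening': 0.0875}
top [[472.99, 0.0, 263.05], [0.0, 472.99, 203.5], [0.0, 0.0, 1.0]] [[0.0168, 0.9976, -0.0676, 0.4788], [-0.9995, 0.0186, 0.0274, 0.0103], [0.0286, 0.0672, 0.9973, 1.6013], [0.0, 0.0, 0.0, 1.0]] dict_keys(['color', 'camera_matrix', 'cam_to_world'])
scene [[423.79, 0.0, 256.78], [0.0, 423.79, 197.55], [0.0, 0.0, 1.0]] [[-0.6961, -0.5658, 0.4419, 1.2114], [0.7179, -0.5575, 0.417, 0.5753], [0.0104, 0.6075, 0.7942, 1.2769], [0.0, 0.0, 0.0, 1.0]] dict_keys(['color', 'camera_matrix', 'cam_to_world'])
```

View pics/top0.png

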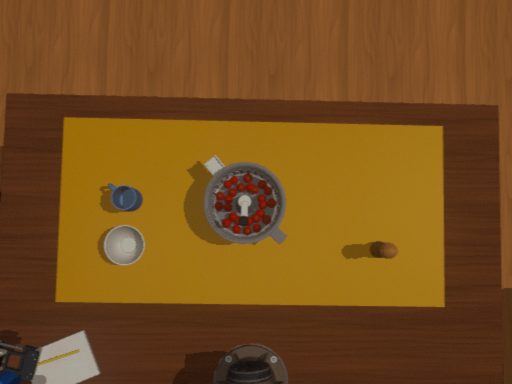

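View pics/scene0.png

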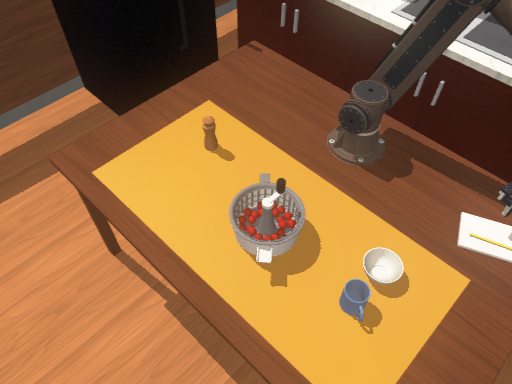

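The top view shows the spinner at about (245,203), spout at (214,163), tab at (279,237) and knob at (243,220). The mug, bowl and mill stand well clear. Next I'll fit the positions precisely.

```bash
cat > h.py <<'E'
import numpy as np,cv2
from scipy.optimize import least_squares
def proj(s,P):
    T=np.linalg.inv(s["cam_to_world"]);c=np.atleast_2d(P)@T[:3,:3].T+T[:3,3]
    p=(c*[1,-1,-1])@s["camera_matrix"].T;return p[:,:2]/p[:,2:]
def back(s,uv,z):
    uv=np.atleast_2d(uv).astype(float);d=np.c_[uv,np.ones(len(uv))]@np.linalg.inv(s["camera_matrix"]).T*[1,-1,-1]
    M=s["cam_to_world"];d=d@M[:3,:3].T;return M[:3,3]+d*((z-M[2,3])/d[:,2])[:,None]
def ring(c,r,z,n=360):
    t=np.arange(n)*2*np.pi/n;return np.c_[c[0]+r*np.cos(t),c[1]+r*np.sin(t),np.full(n,z)]
E
cat > m.py <<'E'
from h import *
s=dict(np.load("top0.npz"));im=s["color"]
hsv=cv2.cvtColor(im,cv2.COLOR_BGR2HSV)
# mat is saturated yellow; the flange is grey: radial edge search on saturation
sat=hsv[...,1].astype(np.float32)
c=back(s,[245,203],.115)[0][:2]
for it in range(5):
    rr=np.arange(.115,.150,.0005);t=np.deg2rad(np.arange(0,360,2));pts=[]
    prof=[]
    for a in t:
        P=np.c_[c[0]+rr*np.cos(a),c[1]+rr*np.sin(a),np.full(len(rr),.115)]
        uv=proj(s,P).astype(np.float32);v=cv2.remap(sat,uv[None,:,0],uv[None,:,1],cv2.INTER_LINEAR)[0]
        g=np.convolve(v,np.r_[np.ones(6),-np.ones(6)],'same')[6:-6];prof.append(rr[6+g.argmax()])
    prof=np.array(prof);ok=abs(prof-np.median(prof))<.004
    A=np.c_[np.cos(t),np.sin(t),np.ones(len(t))][ok];x=np.linalg.lstsq(A,prof[ok],rcond=None)[0];c=c+x[:2]
print("centre",c,"r",x[2],ok.sum(),np.rad2deg(t[~ok]))
big=cv2.resize(im[140:265,180:310],None,fx=4.6,fy=4.6,interpolation=cv2.INTER_CUBIC)
for P,col in((ring(c,.13,.115,120),(0,255,0)),):
    for u,v in (proj(s,P)-[180,140]+.5)*4.6-.5: cv2.circle(big,(int(u),int(v)),1,col,-1)
cv2.imwrite("pics/crop0.png",big)
# grey/white blobs beyond the flange
low=sat<90
vv,uu=np.nonzero(low);
for nm,z,lo,hi in(("tab",.114,.138,.172),("spout",.09,.138,.185)):
    P=back(s,np.c_[uu,vv],z);d=P[:,:2]-c;r=np.hypot(*d.T);k=(r>lo)&(r<hi);a=np.rad2deg(np.arctan2(d[k,1],d[k,0]))
    print(nm,[(int(b),int(n)) for n,b in zip(*np.histogram(a,36,(-180,180))) if n],)
    for a0 in (-130,45):
        q=abs((a-a0+180)%360-180)<25
        if q.any(): print("  mean",a[q].mean(),r[k][q].max())
dark=hsv[...,2]<40
vv,uu=np.nonzero(dark);P=back(s,np.c_[uu,vv],.228);d=P[:,:2]-c;k=np.hypot(*d.T)<.1
print("knob px",uu[k].mean(),vv[k].mean(),"top",P[k].mean(0)-np.r_[c,0],np.ptp(P[k],axis=0))
E
python3 m.py
```

```text
centre [0.58223294 0.02844551] r 0.12938089349334272 168 [ 30.  32.  34.  48.  50. 220. 222. 224. 226. 228. 230. 232.]
tab [(-140, 79), (-130, 25), (30, 80), (40, 83)]
  mean -133.22544443599566 0.1680625846804089
  mean 40.210786110405834 0.17181815063885203
spout [(-140, 76), (-130, 30), (30, 103), (40, 99)]
  mean -132.73821549425662 0.16949063378276966
  mean 39.8594126269347 0.1809988727393127m.py:32: RuntimeWarning: Mean of empty slice.
  print("knob px",uu[k].mean(),vv[k].mean(),"top",P[k].mean(0)-np.r_[c,0],np.ptp(P[k],axis=0))
  ret = ret.dtype.type(ret / rcount)
  ret = um.true_divide(
Traceback (most recent call last):
  File "m.py", line 32, in <module>
    print("knob px",uu[k].mean(),vv[k].mean(),"top",P[k].mean(0)-np.r_[c,0],np.ptp(P[k],axis=0))
                                                                            ~~~~~~^^^^^^^^^^^^^
ValueError: zero-size array to reduction operation maximum which has no identity
```

View pics/crop0.png

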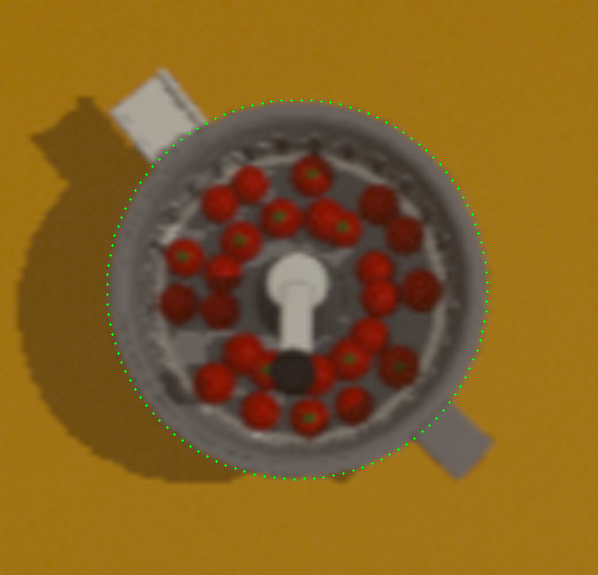

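The overlay ring sits on the flange rim. In the crop the knob top is at (293,372), the hub top at (298,283), and the spout's end edge runs from (110,110) to (163,70).

```bash
python3 - <<'E'
from h import *
s=dict(np.load("top0.npz"));c=np.array([.58223,.02845])
f=lambda u,v:((u+.5)/4.6+180-.5,(v+.5)/4.6+140-.5)
for n,p,z in(("knobtop",(293,372),.228),("hub",(298,283),.173),("spoutL",(110,110),.09),("spoutR",(163,70),.09),("tabend",(475,459),.115)):
    P=back(s,f(*p),z)[0];d=P[:2]-c;print(n,P.round(4),np.hypot(*d).round(4),np.rad2deg(np.arctan2(d[1],d[0])).round(1))
q=dict(np.load("scene0.npz"))
for n,P in(("c115",[*c,.115]),("hub173",[*c,.173]),("knobtop",[.526,.025,.228])):print(n,proj(q,P).round(1))
from plant import ctrl
o=ctrl.get_obs();print(o["tool_pos"])
im=q["color"];big=cv2.resize(im[160:280,205:325],None,fx=5,fy=5,interpolation=cv2.INTER_CUBIC)
for P,col in((ring(c,.13,.115,120),(0,255,0)),):
    for u,v in (proj(q,P)-[205,160]+.5)*5-.5: cv2.circle(big,(int(u),int(v)),1,col,-1)
cv2.imwrite("pics/crop1.png",big)
E
```

```text
knobtop [0.5215 0.029  0.228 ] 0.0608 179.5
hub [0.5818 0.0276 0.173 ] 0.0009 -120.2
spoutL [0.7063 0.1621 0.09  ] 0.1824 47.1
spoutR [0.7353 0.1259 0.09  ] 0.1814 32.5
tabend [ 0.4678 -0.0947  0.115 ] 0.168 -132.9
c115 [[266.7 210.9]]
hub173 [[267.2 200.5]]
knobtop [[278.9 179.7]]
[0.15104509 0.65747799 0.24452713]
```

View pics/crop1.png

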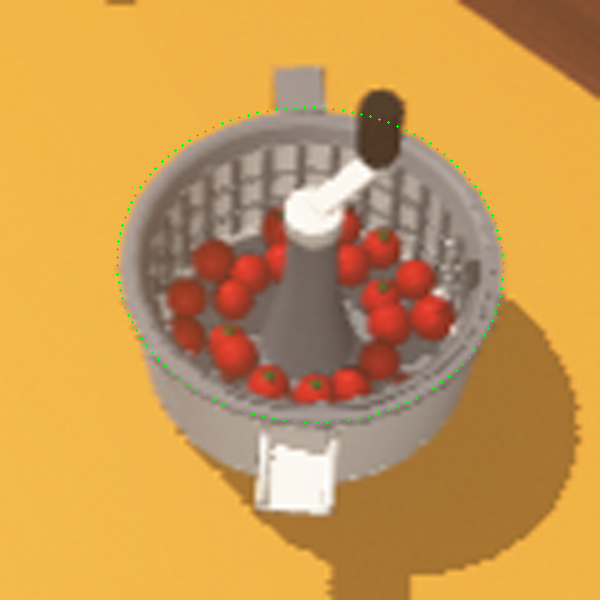

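The scene camera agrees to about 1 px, with the hub at crop (314,207) and the knob top at (380,105). That puts the axis at about (0.582, 0.028), the knob at about (0.522, 0.029) and the spout direction at 40°. Now I'll approach.

Request:
{"fn": "move_arm", "kwargs": {"motion": [[[20,21,-5],[0,0,-1.3],0],[[50,53,-15],[0,0,-3],0],[[80,84,-25],[0,0,-5],0],[[110,116,-30],[0,0,-7],0],[[140,148,-30],[0,0,-9],0],[[168,177,-30],[0,0,-11],0],[[196,207,-30],[0,0,-12],0],[[224,236,-30],[0,0,-12.9],0],[[250,264,-30],[0,0,-12.94],0],[[276,291,-30],[0,0,-12.94],0]]}}

```text
clock: 0.93
tool_pos: [0.3553, 0.3103, 0.2754]
orientation: [-180.0, 0.0, 0.0]
force: [1.2, 1.0, -0.6]
opening: 0.0874
gripper_force: 0.0
```

Request:
{"fn": "move_arm", "kwargs": {"motion": [[[16,28,0],[0,0,0],0],[[34,58,0],[0,0,0],0],[[54,92,0],[0,0,0],0],[[74,126,0],[0,0,0],0],[[94,160,0],[0,0,0],0],[[114,194,0],[0,0,0],0],[[134,226,0],[0,0,0],0],[[151,256,0],[0,0,0],0],[[162,276,0],[0,0,0],0],[[167,283,0],[0,0,0],0]]}}

```text
clock: 1.77
tool_pos: [0.5227, 0.0268, 0.2747]
orientation: [180.0, 0.1, -0.2]
force: [-0.7, 0.1, -0.1]
opening: 0.0878
gripper_force: 0.0
```

```bash
python3 - <<'E'
from plant import ctrl
from h import *
s=ctrl.snapshot("wrist");cv2.imwrite("pics/w0.png",s["color"]);np.savez("w0.npz",**s)
o=ctrl.get_obs();print(o["tool_pos"],o["orientation"],o["clock"],o["joint_pos"])
print(proj(s,[[.582,.028,.173],[.522,.0285,.228],[*o["tool_pos"][:2],.228]]).round(1))
E
```

```text
[0.52287987 0.02704545 0.27468065] [ 1.79951154e+02  6.86270423e-02 -1.61535384e-01] 1.8167 [ 2.44617336e+01  5.15529246e+00 -1.55747173e+01  1.68964128e-02
 -6.93527294e+01  6.53707909e+01]
[[252.3 134. ]
 [251.6 222.5]
 [253.6 221.4]]
```

View pics/w0.png

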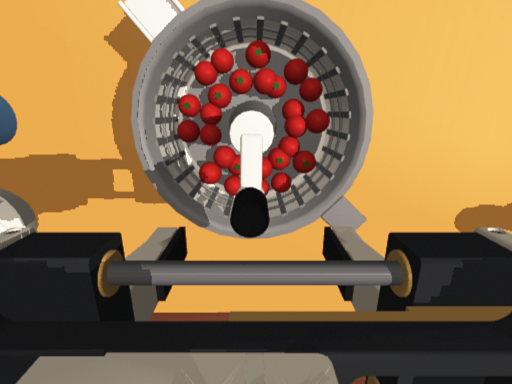

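The wrist view shows the hub at (252,131) and the knob top at about (250,218), within 2 to 3 px of prediction. I'll descend and grip.

Request:
{"fn": "move_arm", "kwargs": {"motion": [[[0,-1,10],[0,0,0],0],[[0,-1,25],[0,0,0],0],[[0,-1,42],[0,0,0],0],[[0,-1,58],[0,0,0],0],[[0,-1,68],[0,0,0],0],[[0,-1,70],[0,0,0],0],[[0,-1,70],[0,0,0],1],[[0,-1,70],[0,0,0],1],[[0,-1,70],[0,0,0],1],[[0,-1,70],[0,0,0],1]]}}

```text
clock: 2.65
tool_pos: [0.5224, 0.0307, 0.2062]
orientation: [-180.0, -0.1, 0.0]
force: [-0.0, -1.1, 0.2]
opening: 0.0667
gripper_force: 0.0
```

Request:
{"fn": "move_arm", "kwargs": {"motion": [[[0,0,0],[0,0,0],1],[[0,0,0],[0,0,0],1],[[0,0,0],[0,0,0],1]]}}

```text
clock: 2.9
tool_pos: [0.5221, 0.0304, 0.2056]
orientation: [-180.0, -0.0, -0.0]
force: [0.6, -0.6, -0.1]
opening: 0.0467
gripper_force: 0.0
```

Request:
{"fn": "move_arm", "kwargs": {"motion": [[[0,0,0],[0,0,0],1],[[0,0,0],[0,0,0],1],[[0,0,0],[0,0,0],1],[[0,0,0],[0,0,0],1],[[0,0,0],[0,0,0],1]]}}

```text
clock: 3.32
tool_pos: [0.522, 0.0304, 0.2054]
orientation: [180.0, -0.0, 0.0]
force: [-1.2, -0.5, 0.2]
opening: 0.0294
gripper_force: 30.0
```

```bash
cat > tab.py <<'E'
from h import *
from plant import ctrl
C=np.array([.5825,.0285])
def prof(s,r=np.linspace(.140,.166,14),z=.115):
    hsv=cv2.cvtColor(s["color"],cv2.COLOR_BGR2HSV).astype(np.float32);a=np.arange(0,360,.5);t=np.deg2rad(a)
    P=np.stack([C[0]+np.outer(np.cos(t),r),C[1]+np.outer(np.sin(t),r),np.full((len(t),len(r)),z)],-1)
    uv=proj(s,P.reshape(-1,3)).astype(np.float32).reshape(len(t),len(r),2)
    v=cv2.remap(hsv,uv[...,0],uv[...,1],cv2.INTER_LINEAR,borderValue=(0,255,0))
    return a,((v[...,1]<95)&(v[...,2]>60)).mean(1),np.median(v[...,2],1)
def segs(s):
    a,p,val=prof(s);m=p>.6;out=[];i0=np.argmin(m);m2=np.roll(m,-i0);a2=np.unwrap(np.deg2rad(np.roll(a,-i0)));a2=np.rad2deg(a2);v2=np.roll(val,-i0)
    d=np.flatnonzero(np.diff(np.r_[0,m2.astype(int),0]))
    for b,e in zip(d[::2],d[1::2]):
        if e-b>8: out.append((round(float((a2[b]+a2[e-1])/2)%360,1),(e-b)/2,int(np.median(v2[b:e]))))
    return out
def look(cams=("top","scene","wrist"),save=None):
    for n in cams:
        t=ctrl.get_obs()["clock"];s=ctrl.snapshot(n);print(n,round(t,3),segs(s))
        if save:cv2.imwrite(f"pics/{save}_{n}.png",s["color"])
    o=ctrl.get_obs();d=o["tool_pos"][:2]-C;print("clk",round(o["clock"],3),"tcp",o["tool_pos"].round(4),"r",np.hypot(*d).round(4),"ang",np.rad2deg(np.arctan2(d[1],d[0])).round(1)%360,"F",o["force"].round(1),o["gripper_force"],o["opening"])
if __name__=="__main__":
    import sys;look(sys.argv[1].split(","),sys.argv[2] if len(sys.argv)>2 else None)
E
python3 tab.py top,scene,wrist g
```

```text
top 3.317 [(40.0, np.float64(17.5), 179), (128.0, np.float64(7.5), 90), (226.5, np.float64(12.5), 113)]
scene 3.367 [(41.8, np.float64(65.0), 175), (186.8, np.float64(34.0), 75), (211.8, np.float64(9.0), 137), (226.5, np.float64(12.5), 165)]
wrist 3.417 [(147.8, np.float64(14.0), 63), (163.5, np.float64(4.5), 108), (195.0, np.float64(4.5), 126), (210.0, np.float64(11.5), 63)]
clk 3.467 tcp [0.522  0.0304 0.2054] r 0.0605 ang 178.2 F [-0.7 -0.7  0.4] 29.999967495677993 0.02945067006542938
```

Request:
{"fn": "move_arm", "kwargs": {"motion": [[[0,1,0],[0,0,0],1],[[0,3,0],[0,0,0],1],[[0,7.5,0],[0,0,0],1],[[1,13.5,0],[0,0,0],1],[[3,21.5,0],[0,0,0],1],[[7.5,31,0],[0,0,0],1],[[14.5,41.5,0],[0,0,0],1],[[26.5,52,0],[0,0,0],1],[[41.5,59,0],[0,0,0],1],[[60,62,0],[0,0,0],1]]}}

```text
clock: 4.3
tool_pos: [0.5831, -0.0315, 0.2053]
orientation: [-179.8, -0.1, -0.1]
force: [-0.5, 18.6, 2.4]
opening: 0.0292
gripper_force: 30.0
```

Request:
{"fn": "move_arm", "kwargs": {"motion": [[[18.5,-3,0],[0,0,0],1],[[35.5,-11.5,0],[0,0,0],1],[[48.5,-24.5,0],[0,0,0],1],[[57,-41.5,0],[0,0,0],1],[[60,-60,0],[0,0,0],1],[[57,-78.5,0],[0,0,0],1],[[48.5,-95.5,0],[0,0,0],1],[[35.5,-108.5,0],[0,0,0],1],[[18.5,-117,0],[0,0,0],1],[[0,-120,0],[0,0,0],1]]}}

```text
clock: 5.13
tool_pos: [0.583, 0.0893, 0.2054]
orientation: [-179.9, -0.1, 0.0]
force: [0.9, 1.4, 1.3]
opening: 0.0297
gripper_force: 30.0
```

Request:
{"fn": "move_arm", "kwargs": {"motion": [[[-18.5,3,0],[0,0,0],1],[[-35.5,11.5,0],[0,0,0],1],[[-48.5,24.5,0],[0,0,0],1],[[-57,41.5,0],[0,0,0],1],[[-60,60,0],[0,0,0],1],[[-57,78.5,0],[0,0,0],1],[[-48.5,95.5,0],[0,0,0],1],[[-35.5,108.5,0],[0,0,0],1],[[-18.5,117,0],[0,0,0],1],[[0,120,0],[0,0,0],1]]}}

```text
clock: 5.97
tool_pos: [0.5838, -0.0317, 0.2053]
orientation: [-179.8, -0.1, -0.1]
force: [-1.0, 22.6, 2.6]
opening: 0.0291
gripper_force: 30.0
```

Request:
{"fn": "move_arm", "kwargs": {"motion": [[[18.5,-3,0],[0,0,0],1],[[35.5,-11.5,0],[0,0,0],1],[[48.5,-24.5,0],[0,0,0],1],[[57,-41.5,0],[0,0,0],1],[[60,-60,0],[0,0,0],1],[[57,-78.5,0],[0,0,0],1],[[48.5,-95.5,0],[0,0,0],1],[[35.5,-108.5,0],[0,0,0],1],[[18.5,-117,0],[0,0,0],1],[[0,-120,0],[0,0,0],1]]}}

```text
clock: 6.8
tool_pos: [0.5833, 0.0892, 0.2054]
orientation: [-179.9, -0.1, 0.0]
force: [0.2, 3.6, 1.4]
opening: 0.0289
gripper_force: 30.0
```

Request:
{"fn": "move_arm", "kwargs": {"motion": [[[-18.5,3,0],[0,0,0],1],[[-35.5,11.5,0],[0,0,0],1],[[-48.5,24.5,0],[0,0,0],1],[[-57,41.5,0],[0,0,0],1],[[-60,60,0],[0,0,0],1],[[-57,78.5,0],[0,0,0],1],[[-48.5,95.5,0],[0,0,0],1],[[-35.5,108.5,0],[0,0,0],1],[[-18.5,117,0],[0,0,0],1],[[0,120,0],[0,0,0],1]]}}

```text
clock: 7.63
tool_pos: [0.5841, -0.0317, 0.2053]
orientation: [-179.7, -0.2, -0.1]
force: [-1.2, 24.8, 2.4]
opening: 0.0294
gripper_force: 30.0
```

```bash
python3 tab.py top,top,top,scene a
```

```text
top 7.633 [(40.0, np.float64(17.5), 180), (98.5, np.float64(5.5), 91), (218.0, np.float64(12.5), 114), (289.8, np.float64(57.0), 67)]
top 7.683 [(40.0, np.float64(17.5), 180), (96.8, np.float64(7.0), 91), (224.8, np.float64(12.0), 114), (292.0, np.float64(59.5), 67)]
top 7.733 [(40.0, np.float64(17.5), 180), (97.2, np.float64(9.0), 91), (231.0, np.float64(12.5), 114), (271.8, np.float64(12.0), 61), (299.5, np.float64(41.5), 70)]
scene 7.783 [(41.8, np.float64(65.0), 178), (222.8, np.float64(30.0), 78), (248.5, np.float64(9.5), 131)]
clk 7.833 tcp [ 0.5839 -0.0312  0.2053] r 0.0597 ang 271.4 F [ 0.5 13.4  2.4] 30.003928444348276 0.029141720854695123
```

The basket was at about 23 to 24 rpm at steady state, and the camera pause slowed it. I'll now run the whole spin without pausing.

Request:
{"fn": "move_arm", "kwargs": {"motion": [[[18.5,-3,0],[0,0,0],1],[[35.5,-11.5,0],[0,0,0],1],[[48.5,-24.5,0],[0,0,0],1],[[57,-41.5,0],[0,0,0],1],[[60,-60,0],[0,0,0],1],[[57,-78.5,0],[0,0,0],1],[[48.5,-95.5,0],[0,0,0],1],[[35.5,-108.5,0],[0,0,0],1],[[18.5,-117,0],[0,0,0],1],[[0,-120,0],[0,0,0],1]]}}

```text
clock: 8.67
tool_pos: [0.5836, 0.0892, 0.2054]
orientation: [-179.9, -0.2, 0.0]
force: [0.3, 5.3, 0.7]
opening: 0.0292
gripper_force: 30.0
```

Request:
{"fn": "move_arm", "kwargs": {"motion": [[[-18.5,3,0],[0,0,0],1],[[-35.5,11.5,0],[0,0,0],1],[[-48.5,24.5,0],[0,0,0],1],[[-57,41.5,0],[0,0,0],1],[[-60,60,0],[0,0,0],1],[[-57,78.5,0],[0,0,0],1],[[-48.5,95.5,0],[0,0,0],1],[[-35.5,108.5,0],[0,0,0],1],[[-18.5,117,0],[0,0,0],1],[[0,120,0],[0,0,0],1]]}}

```text
clock: 9.5
tool_pos: [0.5841, -0.0318, 0.2053]
orientation: [-179.7, -0.2, -0.1]
force: [-1.0, 25.4, 2.7]
opening: 0.0292
gripper_force: 30.0
```

Request:
{"fn": "move_arm", "kwargs": {"motion": [[[18.5,-3,0],[0,0,0],1],[[35.5,-11.5,0],[0,0,0],1],[[48.5,-24.5,0],[0,0,0],1],[[57,-41.5,0],[0,0,0],1],[[60,-60,0],[0,0,0],1],[[57,-78.5,0],[0,0,0],1],[[48.5,-95.5,0],[0,0,0],1],[[35.5,-108.5,0],[0,0,0],1],[[18.5,-117,0],[0,0,0],1],[[0,-120,0],[0,0,0],1]]}}

```text
clock: 10.33
tool_pos: [0.5837, 0.0892, 0.2054]
orientation: [-179.9, -0.2, 0.0]
force: [0.7, 5.4, 1.7]
opening: 0.0291
gripper_force: 30.0
```

Request:
{"fn": "move_arm", "kwargs": {"motion": [[[-18.5,3,0],[0,0,0],1],[[-35.5,11.5,0],[0,0,0],1],[[-48.5,24.5,0],[0,0,0],1],[[-57,41.5,0],[0,0,0],1],[[-60,60,0],[0,0,0],1],[[-57,78.5,0],[0,0,0],1],[[-48.5,95.5,0],[0,0,0],1],[[-35.5,108.5,0],[0,0,0],1],[[-18.5,117,0],[0,0,0],1],[[0,120,0],[0,0,0],1]]}}

```text
clock: 11.17
tool_pos: [0.5842, -0.0318, 0.2053]
orientation: [-179.7, -0.2, -0.1]
force: [-1.0, 25.8, 2.3]
opening: 0.0295
gripper_force: 30.0
```

Request:
{"fn": "move_arm", "kwargs": {"motion": [[[18.5,-3,0],[0,0,0],1],[[35.5,-11.5,0],[0,0,0],1],[[48.5,-24.5,0],[0,0,0],1],[[57,-41.5,0],[0,0,0],1],[[60,-60,0],[0,0,0],1],[[57,-78.5,0],[0,0,0],1],[[48.5,-95.5,0],[0,0,0],1],[[35.5,-108.5,0],[0,0,0],1],[[18.5,-117,0],[0,0,0],1],[[0,-120,0],[0,0,0],1]]}}

```text
clock: 12.0
tool_pos: [0.5838, 0.0891, 0.2054]
orientation: [-179.9, -0.2, -0.0]
force: [0.7, 5.3, 0.4]
opening: 0.0294
gripper_force: 30.0
```

Request:
{"fn": "move_arm", "kwargs": {"motion": [[[-18.5,3,0],[0,0,0],1],[[-35.5,11.5,0],[0,0,0],1],[[-48.5,24.5,0],[0,0,0],1],[[-57,41.5,0],[0,0,0],1],[[-60,60,0],[0,0,0],1],[[-57,78.5,0],[0,0,0],1],[[-48.5,95.5,0],[0,0,0],1],[[-35.5,108.5,0],[0,0,0],1],[[-18.5,117,0],[0,0,0],1],[[0,120,0],[0,0,0],1]]}}

```text
clock: 12.83
tool_pos: [0.5842, -0.0318, 0.2053]
orientation: [-179.7, -0.2, -0.1]
force: [-1.0, 25.6, 2.6]
opening: 0.0294
gripper_force: 30.0
```

Request:
{"fn": "move_arm", "kwargs": {"motion": [[[18.5,-3,0],[0,0,0],1],[[35.5,-11.5,0],[0,0,0],1],[[48.5,-24.5,0],[0,0,0],1],[[57,-41.5,0],[0,0,0],1],[[60,-60,0],[0,0,0],1],[[57,-78.5,0],[0,0,0],1],[[48.5,-95.5,0],[0,0,0],1],[[35.5,-108.5,0],[0,0,0],1],[[18.5,-117,0],[0,0,0],1],[[0,-120,0],[0,0,0],1]]}}

```text
clock: 13.67
tool_pos: [0.5838, 0.0891, 0.2054]
orientation: [-179.9, -0.2, 0.0]
force: [1.4, 5.9, 0.5]
opening: 0.029
gripper_force: 30.0
```

Request:
{"fn": "move_arm", "kwargs": {"motion": [[[-18.5,3,0],[0,0,0],1],[[-35.5,11.5,0],[0,0,0],1],[[-48.5,24.5,0],[0,0,0],1],[[-57,41.5,0],[0,0,0],1],[[-60,60,0],[0,0,0],1],[[-57,78.5,0],[0,0,0],1],[[-48.5,95.5,0],[0,0,0],1],[[-35.5,108.5,0],[0,0,0],1],[[-18.5,117,0],[0,0,0],1],[[0,120,0],[0,0,0],1]]}}

```text
clock: 14.5
tool_pos: [0.5842, -0.0318, 0.2052]
orientation: [-179.7, -0.2, -0.1]
force: [-1.3, 26.4, 3.2]
opening: 0.0293
gripper_force: 30.0
```

Request:
{"fn": "move_arm", "kwargs": {"motion": [[[18.5,-3,0],[0,0,0],1],[[35.5,-11.5,0],[0,0,0],1],[[48.5,-24.5,0],[0,0,0],1],[[57,-41.5,0],[0,0,0],1],[[60,-60,0],[0,0,0],1],[[57,-78.5,0],[0,0,0],1],[[48.5,-95.5,0],[0,0,0],1],[[35.5,-108.5,0],[0,0,0],1],[[18.5,-117,0],[0,0,0],1],[[0,-120,0],[0,0,0],1]]}}

```text
clock: 15.33
tool_pos: [0.5838, 0.0891, 0.2054]
orientation: [-179.9, -0.2, -0.0]
force: [0.7, 4.9, 0.4]
opening: 0.0293
gripper_force: 30.0
```

Request:
{"fn": "move_arm", "kwargs": {"motion": [[[-18.5,3,0],[0,0,0],1],[[-35.5,11.5,0],[0,0,0],1],[[-48.5,24.5,0],[0,0,0],1],[[-57,41.5,0],[0,0,0],1],[[-60,60,0],[0,0,0],1],[[-57,78.5,0],[0,0,0],1],[[-48.5,95.5,0],[0,0,0],1],[[-35.5,108.5,0],[0,0,0],1],[[-18.5,117,0],[0,0,0],1],[[0,120,0],[0,0,0],1]]}}

```text
clock: 16.17
tool_pos: [0.5842, -0.0318, 0.2053]
orientation: [-179.7, -0.2, -0.1]
force: [-1.3, 25.0, 3.6]
opening: 0.0293
gripper_force: 30.0
```

Request:
{"fn": "move_arm", "kwargs": {"motion": [[[18.5,-3,0],[0,0,0],1],[[35.5,-11.5,0],[0,0,0],1],[[48.5,-24.5,0],[0,0,0],1],[[57,-41.5,0],[0,0,0],1],[[60,-60,0],[0,0,0],1],[[57,-78.5,0],[0,0,0],1],[[48.5,-95.5,0],[0,0,0],1],[[35.5,-108.5,0],[0,0,0],1],[[18.5,-117,0],[0,0,0],1],[[0,-120,0],[0,0,0],1]]}}

```text
clock: 17.0
tool_pos: [0.5838, 0.0891, 0.2054]
orientation: [-179.9, -0.2, -0.0]
force: [0.8, 4.7, 0.3]
opening: 0.0295
gripper_force: 30.0
```

Request:
{"fn": "move_arm", "kwargs": {"motion": [[[-18.5,3,0],[0,0,0],1],[[-35.5,11.5,0],[0,0,0],1],[[-48.5,24.5,0],[0,0,0],1],[[-57,41.5,0],[0,0,0],1],[[-60,60,0],[0,0,0],1],[[-57,78.5,0],[0,0,0],1],[[-48.5,95.5,0],[0,0,0],1],[[-35.5,108.5,0],[0,0,0],1],[[-18.5,117,0],[0,0,0],1],[[0,120,0],[0,0,0],1]]}}

```text
clock: 17.83
tool_pos: [0.5843, -0.0318, 0.2053]
orientation: [-179.7, -0.2, -0.1]
force: [-0.3, 25.9, 2.5]
opening: 0.0298
gripper_force: 30.0
```

```bash
python3 tab.py top,top b
```

```text
top 17.833 [(40.0, np.float64(17.5), 180), (99.2, np.float64(6.0), 91), (160.0, np.float64(12.5), 111), (289.8, np.float64(57.0), 67)]
top 17.883 [(40.0, np.float64(17.5), 180), (97.2, np.float64(5.0), 91), (167.2, np.float64(12.0), 111), (292.0, np.float64(59.5), 67)]
clk 17.933 tcp [ 0.5858 -0.0312  0.2052] r 0.0598 ang 273.2 F [-0.6 14.2  5.3] 30.006208332488313 0.029255287225081528
```

Request:
{"fn": "move_arm", "kwargs": {"motion": [[[0,0,0],[0,0,0],1],[[0,0,0],[0,0,0],1],[[0,0,0],[0,0,0],1],[[0,0,0],[0,0,0],1],[[0,0,0],[0,0,0],1],[[0,0,0],[0,0,0],1]]}}

```text
clock: 18.43
tool_pos: [0.5832, -0.0312, 0.2053]
orientation: [-179.8, -0.1, -0.0]
force: [-0.2, 13.6, 1.9]
opening: 0.0295
gripper_force: 30.0
```

```bash
python3 tab.py top
```

```text
top 18.433 [(40.0, np.float64(17.5), 180), (98.5, np.float64(4.5), 91), (224.0, np.float64(12.5), 114), (268.2, np.float64(15.0), 61), (297.0, np.float64(41.5), 71)]
clk 18.483 tcp [ 0.5832 -0.0312  0.2053] r 0.0597 ang 270.7 F [-0.1 13.2  1.4] 30.003355066291988 0.029421400371523312
```

Request:
{"fn": "move_arm", "kwargs": {"motion": [[[0,0,0],[0,0,0],1],[[0,0,0],[0,0,0],1],[[0,0,0],[0,0,0],1],[[0,0,0],[0,0,0],1],[[0,0,0],[0,0,0],1],[[0,0,0],[0,0,0],1],[[0,0,0],[0,0,0],1],[[0,0,0],[0,0,0],1],[[0,0,0],[0,0,0],1],[[0,0,0],[0,0,0],1]]}}

```text
clock: 19.32
tool_pos: [0.5831, -0.0312, 0.2053]
orientation: [-179.8, -0.1, -0.0]
force: [-1.7, 12.4, 2.1]
opening: 0.029
gripper_force: 30.0
```

```bash
python3 tab.py top; python3 tab.py top,scene
```

```text
top 19.317 [(40.0, np.float64(17.5), 180), (97.0, np.float64(6.5), 91), (291.0, np.float64(53.5), 68)]
clk 19.367 tcp [ 0.5832 -0.0312  0.2053] r 0.0597 ang 270.6 F [ 0.  13.2  1.6] 30.00352035742253 0.029422146435368318
top 19.367 [(40.0, np.float64(17.5), 180), (269.0, np.float64(17.5), 62), (298.2, np.float64(40.0), 71)]
scene 19.417 [(41.8, np.float64(65.0), 178), (219.5, np.float64(35.5), 77), (247.8, np.float64(9.0), 129), (267.8, np.float64(13.0), 172)]
clk 19.467 tcp [ 0.5831 -0.0312  0.2053] r 0.0597 ang 270.6 F [-0.1 12.5  2.9] 30.00362357706763 0.029463114990717586
```

Request:
{"fn": "move_arm", "kwargs": {"motion": [[[0,0,0],[0,0,0],1],[[0,0,0],[0,0,0],1],[[0,0,0],[0,0,0],1],[[0,0,0],[0,0,0],1],[[0,0,0],[0,0,0],1],[[0,0,0],[0,0,0],1],[[0,0,0],[0,0,0],1],[[0,0,0],[0,0,0],1],[[0,0,0],[0,0,0],1]]}}

```text
clock: 20.22
tool_pos: [0.5831, -0.0312, 0.2053]
orientation: [-179.8, -0.1, -0.0]
force: [-1.3, 12.3, 1.5]
opening: 0.0294
gripper_force: 30.0
```

```bash
python3 tab.py scene,scene,top c
cat > sim.py <<'E'
import numpy as np
def sim(inc,J=.0167,w0=0,b=.003,f=.006,c=.010,tail=3,lag=.03):
    dt=1/1200;w=w0;th=0;wc=0;T=0
    for r in list(inc)+[0]*int(tail*12):
        for _ in range(100):
            wc+=(np.deg2rad(r)*12-wc)*dt/lag
            tq=c*(wc-w)-b*w
            if w==0 and abs(tq)<=f: continue
            s=np.sign(w) if w else np.sign(tq)
            wn=w+(tq-f*s)/J*dt
            w=0 if w and wn*w<0 else wn
            th+=w*dt;T+=dt
    return np.rad2deg(th),T
if __name__=="__main__":
    for J in(.0145,.0167,.018):
        print(J,sim([0],J,2.44,tail=4))
        for n in(10,15,20,24):print(n,sim([4,8]+[12]*n+[8,4],J))
E
python3 sim.py
```

```text
scene 20.217 [(41.8, np.float64(65.0), 178), (219.5, np.float64(35.5), 78), (247.8, np.float64(9.0), 131), (274.2, np.float64(13.0), 174)]
scene 20.267 [(41.8, np.float64(65.0), 178), (219.8, np.float64(35.0), 78), (247.8, np.float64(9.0), 132), (274.2, np.float64(13.0), 173)]
top 20.317 [(40.0, np.float64(17.5), 180), (97.8, np.float64(8.0), 91), (289.2, np.float64(57.0), 67)]
clk 20.367 tcp [ 0.5831 -0.0312  0.2053] r 0.0597 ang 270.6 F [-0.6 12.4  2.2] 30.003574127331376 0.029135060795128634
0.0145 (np.float64(101.61105835197388), 2.0499999999999137)
10 (np.float64(50.753624509972276), 2.2474999999999445)
15 (np.float64(81.87160697901332), 2.8166666666667)
20 (np.float64(114.52946415688544), 3.32666666666678)
24 (np.float64(141.31277306115814), 3.710000000000173)
0.0167 (np.float64(117.04250935334781), 2.361666666666629)
10 (np.float64(48.06127792986708), 2.349166666666627)
15 (np.float64(78.32447482851923), 2.9500000000000544)
20 (np.float64(110.32767137628906), 3.4858333333334715)
24 (np.float64(136.69662554224433), 3.8850000000002005)
0.018 (np.float64(126.16109541089624), 2.544999999999991)
10 (np.float64(46.61041016383854), 2.4041666666666357)
15 (np.float64(76.38304203856978), 3.0241666666667326)
20 (np.float64(108.00121997675), 3.573333333333485)
24 (np.float64(134.12118104565022), 3.9816666666668823)
```

The basket came to rest at 274°, and the spout is at 40°. I'll drive it about 110° further and trim after that.

Request:
{"fn": "move_arm", "kwargs": {"motion": [[[4,0,0],[0,0,0],1],[[12.5,-1.5,0],[0,0,0],1],[[24.5,-5,0],[0,0,0],1],[[35.5,-11.5,0],[0,0,0],1],[[44.5,-20,0],[0,0,0],1],[[52,-30,0],[0,0,0],1],[[57,-41.5,0],[0,0,0],1],[[59.5,-53.5,0],[0,0,0],1],[[59.5,-66.5,0],[0,0,0],1],[[57,-78.5,0],[0,0,0],1]]}}

```text
clock: 21.2
tool_pos: [0.6399, 0.0454, 0.2054]
orientation: [179.9, -0.0, -0.1]
force: [-0.7, -1.2, 2.2]
opening: 0.0293
gripper_force: 30.0
```

Request:
{"fn": "move_arm", "kwargs": {"motion": [[[-5,-11.5,0],[0,0,0],1],[[-12.5,-21.5,0],[0,0,0],1],[[-22,-30,0],[0,0,0],1],[[-32.5,-36.5,0],[0,0,0],1],[[-44.5,-40,0],[0,0,0],1],[[-57,-41.5,0],[0,0,0],1],[[-69.5,-40,0],[0,0,0],1],[[-81.5,-36.5,0],[0,0,0],1],[[-92.5,-30,0],[0,0,0],1],[[-101.5,-21.5,0],[0,0,0],1]]}}

```text
clock: 22.03
tool_pos: [0.5358, 0.0679, 0.2054]
orientation: [180.0, 0.0, 0.1]
force: [3.1, -2.3, -0.2]
opening: 0.0291
gripper_force: 30.0
```

Request:
{"fn": "move_arm", "kwargs": {"motion": [[[-7.5,10,0],[0,0,0],1],[[-12.5,21.5,0],[0,0,0],1],[[-14.5,29.5,0],[0,0,0],1],[[-15,34,0],[0,0,0],1],[[-15,34,0],[0,0,0],1],[[-15,34,0],[0,0,0],1],[[-15,34,0],[0,0,0],1],[[-15,34,0],[0,0,0],1],[[-15,34,0],[0,0,0],1],[[-15,34,0],[0,0,0],1]]}}

```text
clock: 22.87
tool_pos: [0.5223, 0.0347, 0.2053]
orientation: [180.0, 0.0, 0.0]
force: [-2.1, -0.0, 4.9]
opening: 0.0294
gripper_force: 30.0
```

Request:
{"fn": "move_arm", "kwargs": {"motion": [[[0,0,0],[0,0,0],1],[[0,0,0],[0,0,0],1],[[0,0,0],[0,0,0],1],[[0,0,0],[0,0,0],1],[[0,0,0],[0,0,0],1],[[0,0,0],[0,0,0],1],[[0,0,0],[0,0,0],1],[[0,0,0],[0,0,0],1],[[0,0,0],[0,0,0],1],[[0,0,0],[0,0,0],1]]}}

```text
clock: 23.7
tool_pos: [0.5224, 0.0344, 0.2053]
orientation: [180.0, 0.0, 0.0]
force: [-4.5, 1.3, 4.7]
opening: 0.0291
gripper_force: 30.0
```

```bash
python3 tab.py scene,top,top d; python3 - <<'E'
import cv2,numpy as np
a=cv2.imread("pics/d_top.png");b=cv2.imread("pics/d_scene.png")
f=lambda i:cv2.resize(i,(400,500),interpolation=cv2.INTER_CUBIC)
cv2.imwrite("pics/d2.png",np.hstack([f(a[140:265,190:290]),f(b[170:295,215:315])]))
E
```

```text
scene 23.7 [(41.8, np.float64(65.0), 172), (185.0, np.float64(34.5), 75), (210.8, np.float64(9.0), 140)]
top 23.75 [(34.5, np.float64(29.5), 126), (126.8, np.float64(8.0), 90)]
top 23.8 [(34.5, np.float64(29.5), 126), (127.0, np.float64(7.5), 90)]
clk 23.85 tcp [0.5224 0.0344 0.2053] r 0.0604 ang 174.4 F [-5.3 -0.6  4.9] 30.000726864673197 0.029512812005879848
```

View pics/d2.png

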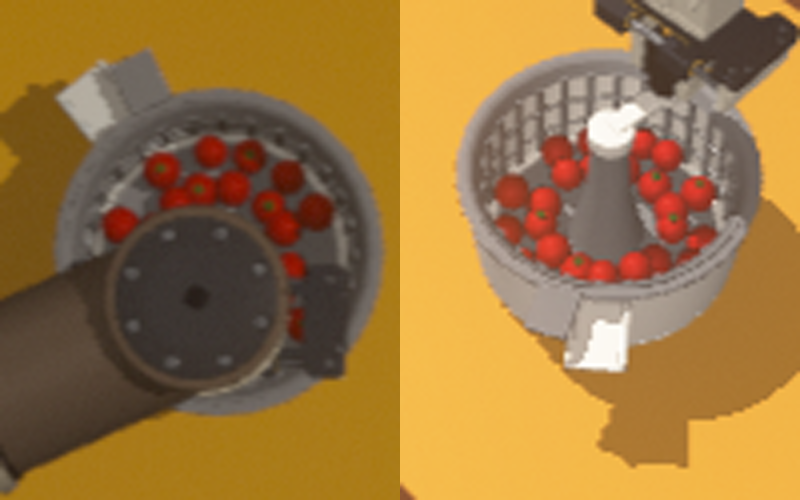

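The right panel shows the tab overlapping the right-hand side of the spout. Measured from the edges, the tab is at 26° and the spout at 40°, so it needs another 14°.

```bash
python3 - <<'E'
from sim import sim
for inc in([6,12,12,12,6],[6,12,12,12,12,6],[6,12,12,12,10],[6,12,12,12,12,3],[6]+[12]*4,[8]*8,[8]*7,[8]*6):
    print(inc,[round(float(sim(inc,J)[0]),1) for J in(.015,.0163,.018)],[round(float(sim(inc,.0163,f=f)[0]),1) for f in(.005,.007)])
E
```

```text
[6, 12, 12, 12, 6] [9.2, 8.7, 8.2] [10.4, 7.3]
[6, 12, 12, 12, 12, 6] [13.4, 12.8, 12.0] [15.0, 10.9]
[6, 12, 12, 12, 10] [10.6, 10.0, 9.4] [11.9, 8.5]
[6, 12, 12, 12, 12, 3] [12.3, 11.7, 11.0] [13.8, 10.0]
[6, 12, 12, 12, 12] [11.3, 10.7, 10.1] [12.7, 9.1]
[8, 8, 8, 8, 8, 8, 8, 8] [13.5, 12.8, 12.1] [15.4, 10.7]
[8, 8, 8, 8, 8, 8, 8] [10.8, 10.3, 9.7] [12.5, 8.5]
[8, 8, 8, 8, 8, 8] [8.4, 8.0, 7.5] [9.7, 6.5]
```

Request:
{"fn": "move_arm", "kwargs": {"motion": [[[-0.5,6.5,0],[0,0,0],1],[[1,18.5,0],[0,0,0],1],[[5,30.5,0],[0,0,0],1],[[11,41.5,0],[0,0,0],1],[[19.5,51,0],[0,0,0],1],[[26,56,0],[0,0,0],1],[[26,56,0],[0,0,0],1],[[26,56,0],[0,0,0],1],[[26,56,0],[0,0,0],1],[[26,56,0],[0,0,0],1]]}}

```text
clock: 24.68
tool_pos: [0.5488, -0.0209, 0.2054]
orientation: [-180.0, -0.0, 0.0]
force: [3.6, 4.5, -0.7]
opening: 0.0291
gripper_force: 30.0
```

Request:
{"fn": "move_arm", "kwargs": {"motion": [[[0,0,0],[0,0,0],1],[[0,0,0],[0,0,0],1],[[0,0,0],[0,0,0],1],[[0,0,0],[0,0,0],1],[[0,0,0],[0,0,0],1],[[0,0,0],[0,0,0],1],[[0,0,0],[0,0,0],1],[[0,0,0],[0,0,0],1],[[0,0,0],[0,0,0],1],[[0,0,0],[0,0,0],1]]}}

```text
clock: 25.52
tool_pos: [0.5486, -0.0208, 0.2054]
orientation: [-180.0, -0.0, 0.0]
force: [2.8, 3.0, -0.3]
opening: 0.0291
gripper_force: 30.0
```

```bash
python3 tab.py scene,top,wrist e; python3 - <<'E'
import cv2,numpy as np
a=cv2.imread("pics/e_top.png");b=cv2.imread("pics/e_scene.png")
f=lambda i:cv2.resize(i,(400,400),interpolation=cv2.INTER_CUBIC)
cv2.imwrite("pics/e2.png",np.hstack([f(a[145:195,190:240]),f(b[230:290,235:295])]))
E
```

```text
scene 25.517 [(41.8, np.float64(65.0), 173), (207.2, np.float64(31.0), 76), (227.8, np.float64(8.0), 88)]
top 25.567 [(39.8, np.float64(17.0), 111), (125.8, np.float64(29.0), 99), (254.8, np.float64(18.0), 61), (272.0, np.float64(8.5), 67)]
wrist 25.617 [(42.5, np.float64(8.5), 179), (130.5, np.float64(4.5), 77), (216.2, np.float64(5.0), 119)]
clk 25.667 tcp [ 0.5486 -0.0207  0.2054] r 0.0598 ang 235.4 F [ 2.2  4.3 -1.1] 30.00013677519746 0.02947509108326869
```

View pics/e2.png

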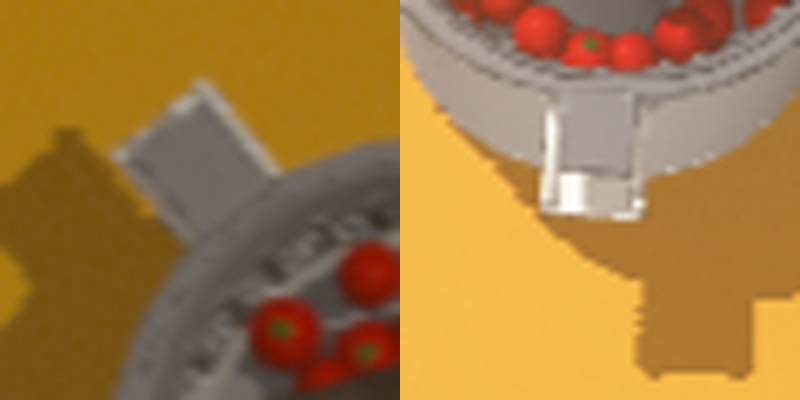

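The tab sits over the spout with white margins on both sides. I'll measure the remaining angle precisely.

```bash
python3 - <<'E'
from h import *
C=np.array([.5825,.0285]);a=np.arange(22,58,1.)
for f,n in(("pics/e_top.png","top"),("pics/e_scene.png","scene"),("pics/top0.png","top")):
    s=dict(np.load(f"{n}0.npz"));im=cv2.cvtColor(cv2.imread(f),cv2.COLOR_BGR2HSV)
    t=np.deg2rad(a);r=np.linspace(.148,.164,8)
    P=np.stack([C[0]+np.outer(np.cos(t),r),C[1]+np.outer(np.sin(t),r),np.full((len(t),8),.115)],-1)
    uv=proj(s,P.reshape(-1,3)).astype(np.float32).reshape(len(t),8,2)
    v=cv2.remap(im,uv[...,0],uv[...,1],cv2.INTER_LINEAR)
    print(f);print([(int(x),int(y),int(z)) for x,y,z in zip(a,v[...,2].mean(1),v[...,1].mean(1))])
E
```

```text
pics/e_top.png
[(22, 168, 222), (23, 167, 222), (24, 167, 223), (25, 167, 224), (26, 167, 225), (27, 167, 224), (28, 167, 225), (29, 167, 221), (30, 166, 192), (31, 166, 123), (32, 161, 58), (33, 139, 36), (34, 115, 33), (35, 110, 31), (36, 111, 31), (37, 111, 31), (38, 111, 31), (39, 111, 30), (40, 111, 30), (41, 110, 31), (42, 110, 31), (43, 110, 30), (44, 111, 31), (45, 110, 31), (46, 107, 36), (47, 113, 43), (48, 125, 68), (49, 140, 132), (50, 143, 194), (51, 129, 211), (52, 120, 212), (53, 118, 213), (54, 117, 210), (55, 117, 213), (56, 117, 217), (57, 116, 216)]
pics/e_scene.png
[(22, 179, 44), (23, 180, 43), (24, 180, 43), (25, 180, 43), (26, 180, 42), (27, 180, 42), (28, 180, 42), (29, 180, 41), (30, 181, 41), (31, 190, 35), (32, 230, 16), (33, 221, 22), (34, 183, 33), (35, 168, 33), (36, 172, 31), (37, 172, 31), (38, 171, 31), (39, 171, 30), (40, 171, 30), (41, 170, 30), (42, 170, 30), (43, 169, 30), (44, 169, 30), (45, 168, 30), (46, 165, 33), (47, 175, 35), (48, 179, 38), (49, 180, 39), (50, 177, 39), (51, 175, 39), (52, 174, 40), (53, 173, 39), (54, 172, 40), (55, 172, 39), (56, 171, 39), (57, 170, 40)]
pics/top0.png
[(22, 159, 222), (23, 159, 223), (24, 158, 225), (25, 158, 224), (26, 158, 222), (27, 159, 222), (28, 159, 221), (29, 158, 221), (30, 158, 195), (31, 157, 124), (32, 154, 59), (33, 138, 38), (34, 132, 36), (35, 152, 30), (36, 168, 27), (37, 171, 27), (38, 171, 27), (39, 171, 27), (40, 170, 27), (41, 171, 28), (42, 171, 29), (43, 171, 29), (44, 171, 28), (45, 170, 28), (46, 168, 28), (47, 165, 27), (48, 157, 41), (49, 145, 100), (50, 133, 175), (51, 120, 211), (52, 112, 216), (53, 111, 212), (54, 110, 213), (55, 110, 217), (56, 110, 219), (57, 110, 215)]
```

The tab is at 40.0° and the spout at 40.1°. I'll release and lift straight up.

Request:
{"fn": "move_arm", "kwargs": {"motion": [[[0,0,0],[0,0,0],0.6],[[0,0,0],[0,0,0],0.3],[[0,0,0],[0,0,0],0.3],[[0,0,0],[0,0,0],0.3],[[0,0,0],[0,0,0],0.3],[[0,0,0],[0,0,0],0.3],[[0,0,0],[0,0,0],0.3],[[0,0,-2],[0,0,0],0.3],[[0,0,-8],[0,0,0],0.3],[[0,0,-18],[0,0,0],0.3]]}}

```text
clock: 26.5
tool_pos: [0.548, -0.0217, 0.2232]
orientation: [180.0, 0.1, -0.0]
force: [-0.5, -0.1, -0.5]
opening: 0.0615
gripper_force: 0.0
```

Request:
{"fn": "move_arm", "kwargs": {"motion": [[[0,0,-10],[0,0,0],0.3],[[0,0,-22],[0,0,0],0.3],[[0,0,-36],[0,0,0],0.3],[[0,0,-50],[0,0,0],0.3],[[0,0,-64],[0,0,0],0.3],[[0,0,-78],[0,0,0],0.3],[[0,0,-86],[0,0,0],0.3],[[0,0,-90],[0,0,0],0.3],[[0,0,-90],[0,0,0],0.3],[[0,0,-90],[0,0,0],0.3]]}}

```text
clock: 27.33
tool_pos: [0.5483, -0.0215, 0.3131]
orientation: [-180.0, 0.0, -0.0]
force: [-0.6, -0.0, -0.4]
opening: 0.0617
gripper_force: 0.0
```

```bash
python3 tab.py top,scene,wrist z
```

```text
top 27.333 [(39.8, np.float64(17.0), 111), (107.2, np.float64(41.0), 127), (252.8, np.float64(5.0), 60), (260.8, np.float64(9.0), 62), (272.8, np.float64(14.0), 73)]
scene 27.383 [(41.8, np.float64(65.0), 171)]
wrist 27.433 [(39.0, np.float64(17.5), 151), (157.2, np.float64(11.0), 137)]
clk 27.483 tcp [ 0.5481 -0.0216  0.3125] r 0.0607 ang 235.6 F [-0.3 -0.2  0.4] 0.0 0.061316491544282474
```

View pics/z_wrist.png

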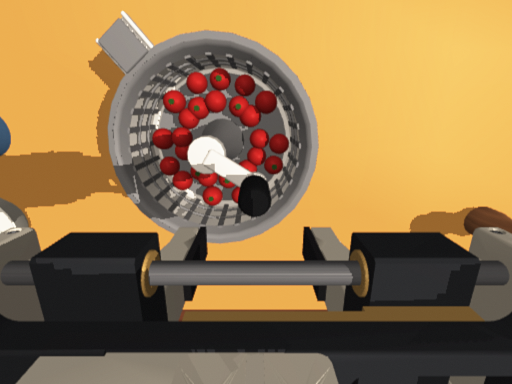

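The knob at (255,195) is free and clear of the fingers. The tab at (124,43) sits over the spout, and nothing else has moved. I'm handing the job in.

```bash
python3 -c "
from plant import ctrl
print(ctrl.close_job())"
```

```text
the job is handed in; nothing more can be done
None
```

The job is handed in: the basket ran at about 23–24 turns a minute for well over 8 s, judging by camera checks before and after the run. It then stopped with the tab within 1° of the spout, and the crank was let go at about 27 s with nothing else disturbed.

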